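# Open the movement clamp to its index and hold it

## Task

Free the movement clamp by swinging its lock lever to the middle of the three lines on the base, and leave the lever there. Then pull the sprung carriage out by its upright post until the black line across the carriage meets the line of the brass index, and keep holding it there so that I can set the watch movement in: your program ends with the gripper still holding the carriage. Do not shift the index or disturb the other things on the mat.

Things in the scene. Friction and masses are not known exactly. Their poses are not given: they have to be found in the camera images.
- clamp: Aluminium clamp, bolted down; base plate 200 x 145 x 12 mm with a 155 x 90 mm wing on its left (+y) carrying the lever. Origin on the bench surface near the middle of the plate; its x axis points away from the pull post towards the jaws, y to the lever side, z up. It stays put during a run, but its place and yaw differ from run to run. Nothing of it but the two round upright posts stands higher than 46 mm above the bench.
- pull_post (a point): Centre of the top face of the carriage's pull post: a dark steel upright round post, 16 mm in diameter, standing from 24 to 84 mm above the bench at the front end of the carriage (the end away from the jaws), at (-102, -30) mm in the clamp's x, y while shut, free all round from 40 mm above the bench upward. The carriage (flat steel bar 40 mm wide between two guides, with the moving jaw at its other end) is pulled out along the clamp's -x.
- lever_knob (a point): Centre of the top face of the lock lever's knob: a black upright round post 16 mm in diameter, from 32 to 87 mm above the bench, at the end of a flat steel lever, 70 mm from the pivot. Free all round from 36 mm above the bench upward.
- lever_pivot (a point): Point on the lever's upright pivot axis, 87 mm above the bench, at (-30, 45) mm in the clamp's x, y.
- carriage_line (a point): Middle of the black line, 3 mm wide, that runs across the top of the carriage bar; 24 mm above the bench. Moves with the carriage.
- index_line (a point): End of the thin black line of the index, a brass rider (14 x 16 x 8 mm) on the clamp's right-hand guide, 33 mm above the bench; its x axis is the clamp's x. It has been set by hand to the wanted opening (stiff, about 6 N to push), and it differs from run to run.
- carriage (a joint): How far the carriage is pulled out, m: 0 shut (start), at most 0.055. A spring draws it shut: 4.5 N at 0 plus 150 N/m. While the lever is away from its middle line, the tongue of the carriage butts against the slotted lever hub after a few mm; with the lever at the middle line it runs freely.
- index (a joint): Position of the index, m: the carriage pull at which the carriage's black line stands exactly at the index line. 0.024 to 0.044.
- lock_lever (a joint): Lever angle, rad: 0 at its first line, 0.8 at the middle line (lever pointing along the clamp's +y), 1.6 at the last line; grows counter-clockwise seen from above. Direction of the lever in the clamp's frame: angle 0.771 + value from +x towards +y. Stiff (0.25 N m, about 4 N at the knob), stays where it is left; starts between 0.05 and 0.4.
- loupe: Bystander: black eye loupe, 38 mm across, 34 mm tall, right of the clamp; origin under its centre.
- oil_stand: Bystander: black disc 48 mm across with a thin brass stem and a small steel cup, 46 mm tall, beyond the jaws; origin under its centre.
- parts_jar: Bystander: small glass jar with metal lid, 44 mm across, 45 mm tall, beyond the jaws; origin under its centre.

How it is judged:
By the outcome, as a careful person would: the job done as asked, in the order asked, and still so for the second after the job is handed in, while the arm keeps its last pose, push and grip.
It also fails if it takes over 42 s, if anything falls off the work surface, if the arm or the gripper's body presses on something with over 40 N, if the wrist force passes 120 N, or if a joint passes its speed limit or range.

## Robot

A 6-joint arm with a two-finger parallel gripper is mounted at the origin on the work surface. World frame = base frame: x ahead of the robot, y to its left, z up, the work surface at z = 0. Lengths are in mm, angles in rad, forces in N, time in s.
With the tool pointing down it reaches from about 350 to 975 mm from the base axis. Payload 7.1 kg.
Tool frame: the origin (TCP) lies midway between the tips of the shut fingers; the grasp point (between the pads) lies 19 mm behind it; z points along the fingers, y is the line along which they close (so a half turn about z gives the same grasp; the last joint's range is limited). The gripper opens to 88 mm and grips with 3 to 60 N. Pads are 20 mm wide; open, the fingers measure 115 mm over their backs; the gripper's body (75 mm by 178 mm) begins 61 mm behind the grasp point.
Start: joints at [-1.349, 0.423, 1.63, -0, 1.089, -0.019], TCP at [149.069, -606.946, 222.675] pointing down, gripper open.
Joint ranges: [-3, 3], [-0.9, 2.11], [0.09, 2.58], [-1.31, 4.45], [0.11, 2.69], [-2.54, 2.54]. Speed limits (rad/s): [2.39, 2.39, 3.01, 3.14, 3.14, 3.14].

## Interface

Orientations are given as a rotation vector (axis times angle).
In Python, from workcell import ctrl gives the robot as it stands.
- The arm moves only by the shell command python3 -m inch 'ROWS' [OPENING]. ROWS is JSON, a list of rows, each an object with "xyz": the shift along the tool's x, y, z in mm, a list of three; "rot": the turn, a rotation vector about the tool's x, y, z in rad, a list of three. In form: [{"xyz": [dx, dy, dz], "rot": [ax, ay, az]}, ...]. A call has 1 to 12 rows; each row is the pose to reach, as a shift and turn from the pose commanded when the call began, along the tool's axes at that moment; what a row does not reach only later rows make up. A row lasts 1/12 s, in which the tool goes at most 41.7 mm and 7.16 degrees, less where a joint would pass 70% of its speed; a pose out of reach is approached as far as the arm can. A call with a gripper value outside its range is refused whole. OPENING is the closure in counts, from 0 (fully open) to 255 (shut), set as the call begins (- or left out, the last holds). The fingers move at their own pace and stop on an object; the grip force is fixed at half the most. Time passes only in rows, so rows that repeat a pose let the fingers close. It gives the time, the measured TCP pose, the force, the opening and the grip force at its end, in the units of the state.
- ctrl.get_obs(): the state, without advancing time (a new reading comes with each control period).
- ctrl.get_image(name): name is "scene" or "top" or "wrist"; returns the picture (400x640x3 uint8, red, green, blue); there is no depth.
- ctrl.camera_model(name): a dict with "fx", "fy", "cx", "cy" (pixels), "position" and "attitude" of the camera in the world. Camera axes: x right, y up, looking along -z (the intrinsics and any distortion apply to the point x, -y, -z); pixel columns grow to the right and rows downward; lengths in mm; the calibration is good to about 2 mm. A picture is of the moment at which its call begins: read the wrist's pose just before it. camera_model takes no time and is no camera call; for the wrist camera it gives the pose at the moment of the call.
- ctrl.close_job(): hands the job in; it is judged then, once.
The state is a dict: "t": time; "qpos": joint angles; "qvel": joint speeds; "joint_torque": joint torques, N m; "ee_pos": TCP position; "orientation": TCP orientation; "ft_force": force on the tool from outside, world axes, zero at the start; "moment": the same for the moment, N m; "width": finger opening in mm; "grasp_force": force on a finger pad.
Only numpy, scipy, OpenCV 4.12 (cv2) and the standard library are available. Lean on these libraries where they do the work, as an engineer would, in place of code of your own. Each camera call takes 0.05 s, during which the arm holds its last target. There are 200 camera calls.

## Working session

There is one attempt and no reset: what is moved stays moved. The work goes in short steps, Python scripts to look and compute and a shell command to move; the robot and the scene stay as the last step left them, time stands still between calls to the robot, and variables do not carry over. Pictures are saved under pics/ and viewed, at most 12 in all, crops included, and the job is handed in when it is done.

```bash
mkdir -p pics; python3 - <<'E'
from workcell import ctrl
import cv2,json
o=ctrl.get_obs();print(o)
for n in("scene","top"):
    print(n,ctrl.camera_model(n)); cv2.imwrite(f"pics/{n}0.png",ctrl.get_image(n)[:,:,::-1])
print(ctrl.camera_model("wrist"))
E
```

```text
{'t': 0.0, 'qpos': array([-1.34904494e+00,  4.23831435e-01,  1.63066806e+00,  2.27925110e-05,
        1.08861748e+00, -1.89935277e-02]), 'qvel': array([ 0.00031721, -0.00069583,  0.00015617,  0.00069155, -0.00037239,
        0.00115438]), 'joint_torque': array([-2.90119551e-04, -5.44622040e+01, -2.73667663e+01,  6.42406382e-02,
        2.26759032e-02, -1.40538077e-04]), 'ee_pos': array([ 148.93014139, -606.42939764,  221.91619772]), 'orientation': array([-3.11735446e+00, -3.77049808e-01,  2.10679699e-04]), 'ft_force': array([-0.52952578, -1.09940786, -0.48697566]), 'moment': array([-0.02040298, -0.06506039, -0.00255757]), 'grasp_force': 0.0, 'width': 88.22540585565707}
scene {'fx': 430.31083722601807, 'fy': 430.31083722601807, 'cx': 317.8921118770625, 'cy': 196.3415622950581, 'position': array([1308.42371479,  -25.64240581,  597.34131214]), 'attitude': array([0.71944823, 0.71108036, 1.40930129])}
top {'fx': 419.949824311841, 'fy': 419.949824311841, 'cx': 320.01189069430825, 'cy': 202.9698592483989, 'position': array([553.04693607, -34.45561029, 862.94683283]), 'attitude': array([ 0.07581732, -0.04112138, -1.56361319])}
{'fx': 359.417236959015, 'fy': 359.417236959015, 'cx': 319.7743247580012, 'cy': 199.4804467051767, 'position': array([ 211.611845  , -591.18118822,  384.68718244]), 'attitude': array([-0.20600416,  0.16221971, -1.32276646])}
```

View pics/top0.png

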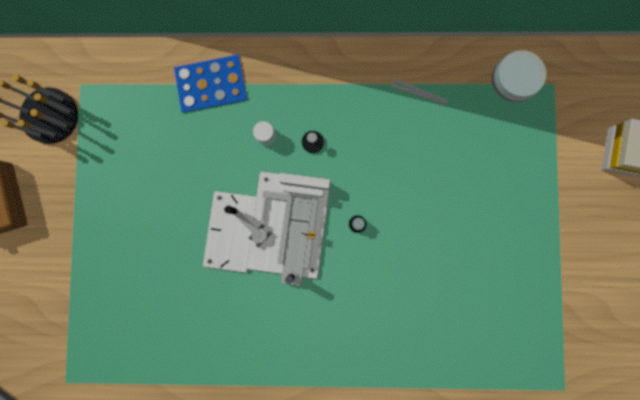

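View pics/scene0.png

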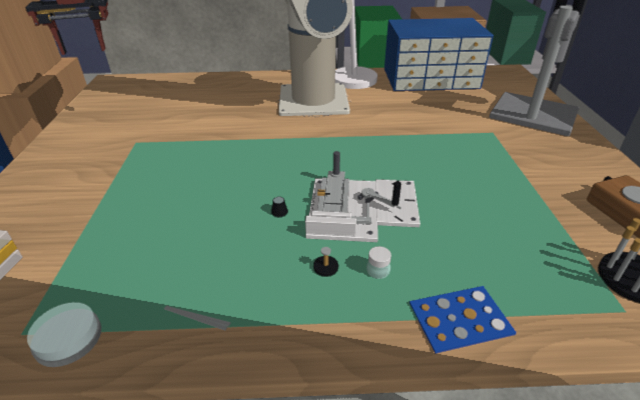

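The top view shows the clamp near (270,230): knob at about (231,210), pivot (261,234), pull post (292,280), brass index (311,235). The jaws point up in the image, which is +x in the world. The scene view agrees with this. Next I'll zoom in and measure.

```bash
cat > h.py <<'E'
import numpy as np,cv2
from scipy.spatial.transform import Rotation as R
from workcell import ctrl
def ray(m,u,v,z):
    d=R.from_rotvec(m["attitude"]).apply([(u-m["cx"])/m["fx"],-(v-m["cy"])/m["fy"],-1])
    p=m["position"]; return p+d*(z-p[2])/d[2]
def proj(m,P):
    c=R.from_rotvec(m["attitude"]).inv().apply(np.asarray(P)-m["position"])
    return np.array([m["cx"]-m["fx"]*c[0]/c[2],m["cy"]+m["fy"]*c[1]/c[2]])
E
python3 - <<'E'
from h import *
im=cv2.imread("pics/top0.png")
cv2.imwrite("pics/topc.png",cv2.resize(im[165:295,195:335],None,fx=4.6,fy=4.6,interpolation=cv2.INTER_CUBIC))
im=cv2.imread("pics/scene0.png")
cv2.imwrite("pics/scenec.png",cv2.resize(im[145:245,295:425],None,fx=6,fy=6,interpolation=cv2.INTER_CUBIC))
m=ctrl.camera_model("top")
for n,u,v,z in(("knob",231,210,87),("pivot",261,234,40),("post",292,280,84),("index",311,235,33),("loupe",358,223,34)):print(n,ray(m,u,v,z).round(1))
E
```

```text
knob [596.9 148.4  87. ]
pivot [552.8  99.3  40. ]
post [468.9  33.5  84. ]
index [551.5   1.4  33. ]
loupe [575.7 -91.   34. ]
```

View pics/topc.png

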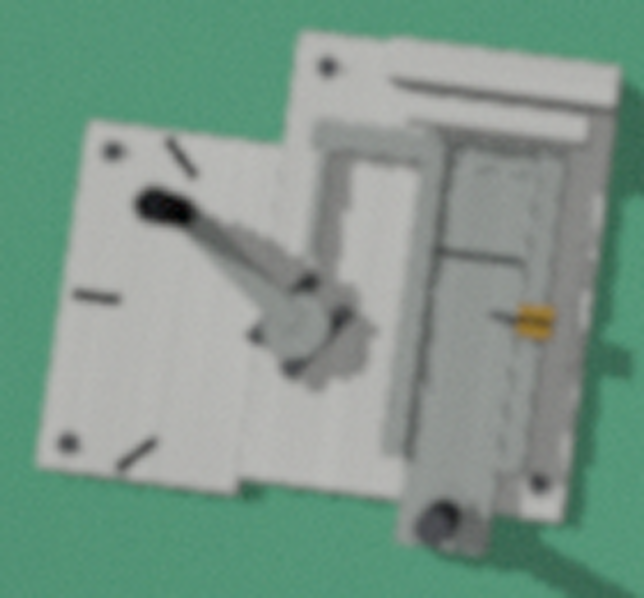

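View pics/scenec.png

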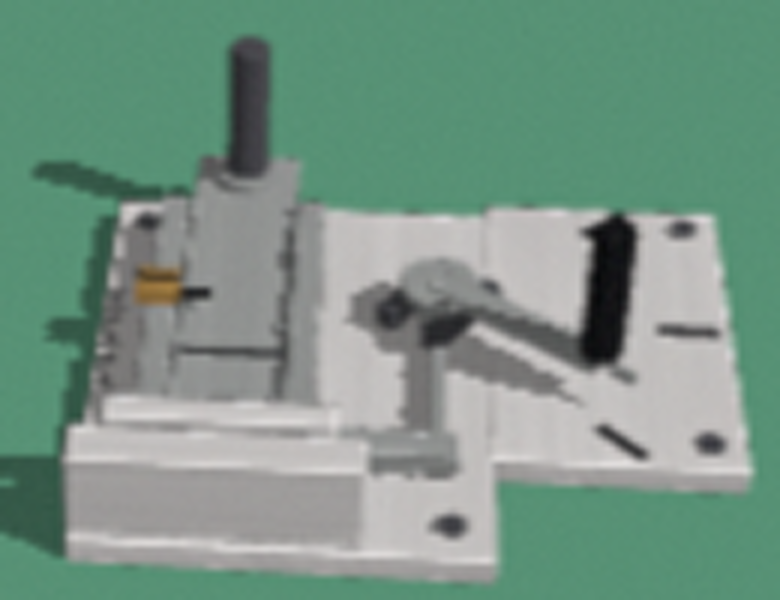

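```bash
python3 - <<'E'
from h import *
m=ctrl.camera_model("top")
w=lambda x,y,z:ray(m,195+x/4.6-.4,165+y/4.6-.4,z)
a=lambda p,q:np.degrees(np.arctan2((q-p)[1],(q-p)[0]))
print("yaw wing",a(w(38,465,12),w(90,122,12)),"bolts",a(w(68,442,12),w(112,150,12)),"guide",a(w(405,455,24),w(440,140,24)),"line",a(w(120,299,12),w(74,293,12))-90,"cline",a(w(522,261,24),w(440,250,24))-90)
post=w(432,527,84);knob=w(150,205,87);print(post,knob)
kb=w(183,213,34); print("knob base",kb)
wing=(w(38,465,12)+w(90,122,12))/2; print("wing mid", wing)
pv=w(296,322,40);print("pivot",pv)
for yaw in(-5,-6.5,-8,-9,-10):
  r=R.from_euler('z',yaw,degrees=True)
  o=post-r.apply([-102,-30,84]);P=o+r.apply([-30,45,87])
  k=r.inv().apply(knob-P);
  print(yaw,"orig",o[:2],"pivot",P[:2],np.hypot(*k[:2]),"lever",np.arctan2(k[1],k[0])-.771)
ci=w(492,316,33);cl=w(440,250,24);cr=w(522,261,24)
r=R.from_euler('z',-8,degrees=True)
print("line->index dx",r.inv().apply(ci-(cl+cr)/2))
s=ctrl.camera_model("scene")
for n,p in(("post",post),("knob",knob)):
  q=proj(s,p);print(n,q,(q-[295,145])*6)
E
```

```text
yaw wing -7.160338045697608 bolts -7.163613932143138 guide -5.617642154112489 line -6.9656014114797955 cline -7.257029561553637
[470.354638    39.90671758  84.        ] [598.41924419 155.51196266  87.        ]
knob base [598.14259255 154.08586717  34.        ]
wing mid [563.84881727 211.12428816  12.        ]
pivot [551.58241375 103.28506629  40.        ]
-5 orig [574.58116948  60.90267277] pivot [548.61733697 108.34610646] 68.59189422935718 lever 0.07448650137422586
-6.5 orig [575.09506369  58.16714545] pivot [550.38205264 106.27397537] 68.78917912494371 lever 0.1401882557684796
-8 orig [575.53717404  55.41910335] pivot [552.09192152 104.15635947] 69.16371017268469 lever 0.2054546416482833
-9 orig [575.79188269  53.58105237] pivot [553.2007834  102.72006165] 69.51038777819416 lever 0.24859638173422816
-10 orig [576.01447413  51.73883605] pivot [554.28440954 101.26463027] 69.93323030789114 lever 0.2913592833785511
line->index dx [-25.17516607  -9.25900522   9.        ]
post [335.92474114 152.73872616] [245.54844685  46.43235696]
knob [396.92629396 182.61276   ] [611.55776377 225.67655999]
```

```bash
python3 -m inch '[{"xyz":[30,-30,0],"rot":[0,0,-0.07]},{"xyz":[60,-60,0],"rot":[0,0,-0.15]},{"xyz":[89,-89,0],"rot":[0,0,-0.25]},{"xyz":[118,-118,0],"rot":[0,0,-0.35]},{"xyz":[147,-147,0],"rot":[0,0,-0.45]},{"xyz":[176,-176,0],"rot":[0,0,-0.55]},{"xyz":[205,-205,0],"rot":[0,0,-0.65]},{"xyz":[234,-234,0],"rot":[0,0,-0.75]},{"xyz":[263,-263,0],"rot":[0,0,-0.85]},{"xyz":[292,-292,0],"rot":[0,0,-0.97]},{"xyz":[321,-321,0],"rot":[0,0,-1.09]},{"xyz":[350,-350,0],"rot":[0,0,-1.204]}]' 0
cat >> h.py <<'E'
def go(x,y,z,yaw=None):
    "shift in tool axes from measured pose to a world target"
    o=ctrl.get_obs();r=R.from_rotvec(o["orientation"])
    ty=r.as_matrix()[:,1];print("t",round(o["t"],2),"pos",o["ee_pos"].round(1),"tool y angle",round(np.arctan2(ty[1],ty[0]),3),"z axis",r.as_matrix()[:,2].round(3),"w",o["width"].round(1),"F",o["ft_force"].round(1),"q",o["qpos"].round(2))
    print("shift",r.inv().apply(np.array([x,y,z])-o["ee_pos"]).round(1))
E
python3 -c "
from h import *
go(540,40,220)"
```

```text
t: 1.1
ee_pos: [405.9, -181.6, 222.7]
orientation: [-2.351, -2.084, 0.0]
ft_force: [0.5, -0.3, -0.3]
width: 88.0
grasp_force: 0.0Traceback (most recent call last):
  File "<string>", line 3, in <module>
    go(540,40,220)
    ~~^^^^^^^^^^^^
  File "h.py", line 13, in go
    ty=r.as_matrix()[:,1];print("t",round(o["t"],2),"pos",o["ee_pos"].round(1),"tool y angle",round(np.arctan2(ty[1],ty[0]),3),"z axis",r.as_matrix()[:,2].round(3),"w",o["width"].round(1),"F",o["ft_force"].round(1),"q",o["qpos"].round(2))
                                                                                                                                                                        ^^^^^^^^^^^^^^^^
AttributeError: 'float' object has no attribute 'round'
```

```bash
sed -i 's/o\["width"\].round(1)/round(o["width"],1)/' h.py
python3 -m inch '[{"xyz":[36,16,0],"rot":[0,0,0]},{"xyz":[72,32,0],"rot":[0,0,0]},{"xyz":[108,48,0],"rot":[0,0,0]},{"xyz":[144,64,0],"rot":[0,0,0]},{"xyz":[180,81,0],"rot":[0,0,0]},{"xyz":[210,95,0],"rot":[0,0,0]},{"xyz":[230,103,0],"rot":[0,0,0]},{"xyz":[236,106,0],"rot":[0,0,0]},{"xyz":[236,106,0],"rot":[0,0,0]},{"xyz":[236,106,0],"rot":[0,0,0]}]'
python3 -c "
from h import *
m=ctrl.camera_model('wrist');im=ctrl.get_image('wrist');cv2.imwrite('pics/w1.png',im[:,:,::-1])
np.save('w1.npy',m,allow_pickle=True)
go(598.4,155.5,220)
for p in ((470.4,39.9,84),(598.4,155.5,87),(551.2,105.3,87)):print(proj(m,p))"
```

```text
t: 1.93
ee_pos: [539.6, 36.9, 222.2]
orientation: [-2.356, -2.078, 0.002]
ft_force: [-0.8, 0.7, 0.2]
width: 88.1
grasp_force: 0.0
t 1.98 pos [539.4  36.4 222.3] tool y angle -0.126 z axis [-0.001 -0.    -1.   ] w 88.0 F [-0.5  0.5 -1.1] q [ 0.05  0.3   1.82 -0.    1.03  0.17]
shift [125.6  43.5   2.2]
[240.6467371  194.69787702]
[378.03372934  29.07167809]
[324.67796145 104.50366948]
```

View pics/w1.png

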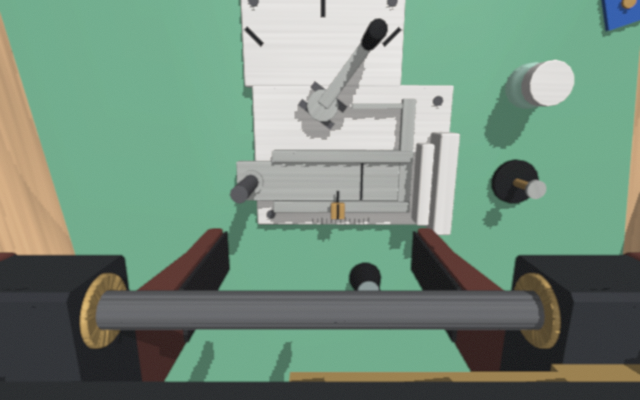

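The wrist view shows the knob top at (378,28) and the post top at (239,192). Both match the positions projected from the top view. The carriage line is at u≈362 and the index line at (338,195). I'll go to the knob now.

```bash
python3 -m inch '[{"xyz":[30,10,0],"rot":[0,0,0]},{"xyz":[60,20,0],"rot":[0,0,0]},{"xyz":[90,30,0],"rot":[0,0,0]},{"xyz":[115,40,5],"rot":[0,0,0]},{"xyz":[125.5,43.5,20],"rot":[0,0,0]},{"xyz":[125.5,43.5,50],"rot":[0,0,0]},{"xyz":[125.5,43.5,85],"rot":[0,0,0]},{"xyz":[125.5,43.5,118],"rot":[0,0,0]},{"xyz":[125.5,43.5,145],"rot":[0,0,0]},{"xyz":[125.5,43.5,163],"rot":[0,0,0]},{"xyz":[125.5,43.5,171],"rot":[0,0,0]},{"xyz":[125.5,43.5,171],"rot":[0,0,0]}]' 0
python3 -c "
from h import *
m=ctrl.camera_model('wrist');im=ctrl.get_image('wrist');cv2.imwrite('pics/w2.png',im[:,:,::-1])
go(598.4,155.5,50);print(proj(m,(598.4,155.5,87)))"
```

```text
t: 2.98
ee_pos: [597.7, 154.5, 49.9]
orientation: [-2.357, -2.074, 0.005]
ft_force: [0.4, -0.3, 0.5]
width: 87.8
grasp_force: 0.0
t 3.03 pos [598.9 155.   51.5] tool y angle -0.127 z axis [-0.001 -0.    -1.   ] w 87.8 F [ 0.2  0.6 -0.3] q [ 0.23  0.64  1.73 -0.    0.77  0.36]
shift [ 0.4 -0.5  1.5]
[322.72727736 282.84580741]
```

View pics/w2.png

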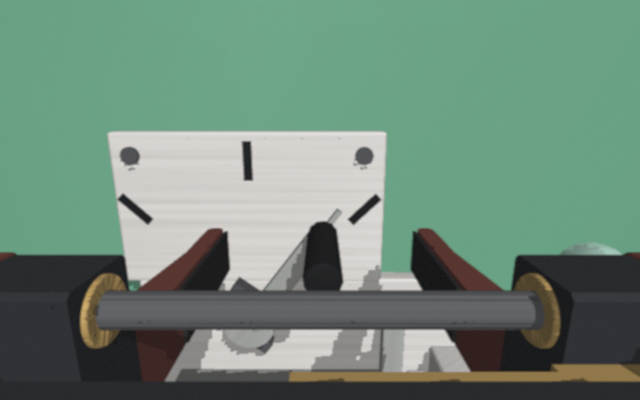

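The knob stands centred between the fingers, at about (322,280). Closing now.

```bash
python3 -m inch '[{"xyz":[0,0,0],"rot":[0,0,0]},{"xyz":[0,0,0],"rot":[0,0,0]},{"xyz":[0,0,0],"rot":[0,0,0]},{"xyz":[0,0,0],"rot":[0,0,0]},{"xyz":[0,0,0],"rot":[0,0,0]},{"xyz":[0,0,0],"rot":[0,0,0]},{"xyz":[0,0,0],"rot":[0,0,0]},{"xyz":[0,0,0],"rot":[0,0,0]},{"xyz":[0,0,0],"rot":[0,0,0]},{"xyz":[0,0,0],"rot":[0,0,0]}]' 255
python3 - <<'E'
from h import *
m=np.load('w1.npy',allow_pickle=True).item()
im=cv2.imread('pics/w1.png');g=im.max(2)
# plate geometry from w1: middle line, and wing corners / bolts
def cent(x0,y0,x1,y1,t,z):
    k=(g[y0:y1,x0:x1]<t).astype(np.uint8);M=cv2.moments(k,True)
    u,v=x0+M['m10']/M['m00'],y0+M['m01']/M['m00'];return (u,v),ray(m,u,v,z),M['m00']
mid=cent(315,0,332,20,90,12);b1=cent(246,0,262,10,140,12)
l1=cent(242,24,266,48,90,12);l3=cent(383,24,405,50,90,12)
print(mid,l1,l3)
d=l3[1]-l1[1];print("yaw from outer lines",np.degrees(np.arctan2(d[1],d[0])),np.linalg.norm(d))
go(0,0,0)
yaw=-7.2
for o in((470.4,39.9,84),):
  r=R.from_euler('z',yaw,degrees=True);P=np.array(o)+r.apply([72,75,3]);print("pivot",P,"target knob",P+r.apply([0,70,0]))
  for n in(l1,mid,l3):
    k=r.inv().apply(n[1]-P);print(np.hypot(k[0],k[1]),np.arctan2(k[1],k[0])-.771)
  e=r.inv().apply(ctrl.get_obs()['ee_pos']-P);print("lever",np.hypot(e[0],e[1]),np.arctan2(e[1],e[0])-.771)
E
```

```text
t: 3.87
ee_pos: [599.2, 156.3, 51.6]
orientation: [-2.357, -2.077, 0.0]
ft_force: [1.1, 0.1, -0.2]
width: 24.4
grasp_force: 0.0
((322.97872340425533, 7.340425531914893), array([561.37493144, 194.42421479,  12.        ]), 47.0) ((253.5, 36.0), array([492.08645075, 177.9367325 ,  12.        ]), 62.0) ((388.4423076923077, 33.29807692307692), array([620.84695119, 164.10972282,  12.        ]), 104.0)
yaw from outer lines -6.129247382026858 129.50078250988201
t 3.87 pos [599.2 156.3  51.6] tool y angle -0.126 z axis [-0. -0. -1.] w 24.4 F [ 1.1  0.1 -0.2] q [ 0.24  0.64  1.73 -0.    0.77  0.36]
shift [-230.3 -574.8   51.7]
pivot [551.23225101 105.28460978  87.        ] target knob [560.00557736 174.73263887  87.        ]
93.68327825150023 1.6087371739844607
89.71478778070335 0.8121630823580078
91.14055302496607 0.056253635484830755
lever 70.00026639230705 0.1708690178234895
```

```bash
python3 -m inch '[{"xyz":[0,0,0],"rot":[0,0,0]},{"xyz":[0,0,0],"rot":[0,0,0]},{"xyz":[0,0,0],"rot":[0,0,0]},{"xyz":[0,0,0],"rot":[0,0,0]}]' 255
python3 -m inch '[{"xyz":[1.5,-2.3,0],"rot":[0,0,0]},{"xyz":[3.1,-4.7,0],"rot":[0,0,0]},{"xyz":[5.8,-9.5,0],"rot":[0,0,0]},{"xyz":[8.1,-14.6,0],"rot":[0,0,0]},{"xyz":[10.1,-19.9,0],"rot":[0,0,0]},{"xyz":[11.6,-25.2,0],"rot":[0,0,0]},{"xyz":[12.6,-30.8,0],"rot":[0,0,0]},{"xyz":[13.2,-36.3,0],"rot":[0,0,0]},{"xyz":[13.4,-39,0],"rot":[0,0,0]},{"xyz":[13.4,-41.2,0],"rot":[0,0,0]},{"xyz":[13.4,-41.2,0],"rot":[0,0,0]}]'
python3 -c "
from h import *
m=ctrl.camera_model('wrist');im=ctrl.get_image('wrist');cv2.imwrite('pics/w3.png',im[:,:,::-1]);np.save('w3.npy',m)
im=ctrl.get_image('top');cv2.imwrite('pics/top3.png',im[:,:,::-1])
go(560,174.7,50);print(proj(m,(560,174.7,87)))"
```

```text
t: 4.2
ee_pos: [599.2, 156.3, 51.6]
orientation: [-2.357, -2.077, 0.0]
ft_force: [0.1, -0.3, 0.0]
width: 15.4
grasp_force: 30.0
t: 5.12
ee_pos: [563.3, 178.1, 52.1]
orientation: [2.356, 2.076, 0.014]
ft_force: [9.2, 14.6, -10.6]
width: 15.3
grasp_force: 30.0
t 5.22 pos [563.2 178.1  52.1] tool y angle -0.126 z axis [ 0.007  0.005 -1.   ] w 15.8 F [  7.6  15.2 -11. ] q [0.28 0.61 1.8  0.   0.72 0.41]
shift [-3.8 -2.8  2.1]
[315.08616721 291.01594384]
```

View pics/w3.png

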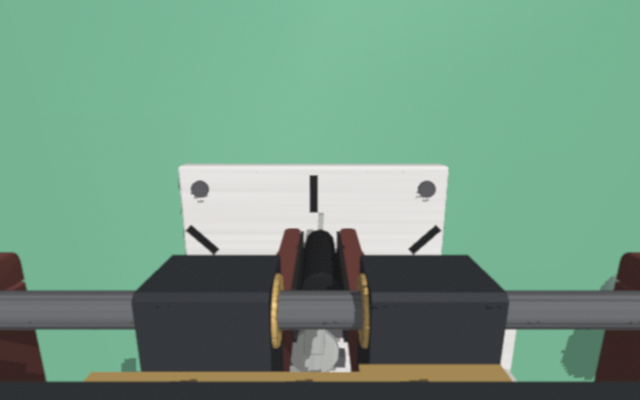

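```bash
python3 - <<'E'
from h import *
m=np.load('w3.npy',allow_pickle=True).item()
im=cv2.imread('pics/w3.png');g=im.max(2)
def cent(x0,y0,x1,y1,lo,hi,z):
    k=((g[y0:y1,x0:x1]>=lo)&(g[y0:y1,x0:x1]<hi)).astype(np.uint8);M=cv2.moments(k,True)
    u,v=x0+M['m10']/M['m00'],y0+M['m01']/M['m00'];print((round(u,1),round(v,1)),M['m00'],end=' ');p=ray(m,u,v,z);print(p.round(1));return p
a=cent(305,172,325,186,0,110,12);b=cent(305,200,325,212,0,110,12)
b1=cent(190,178,210,199,0,140,12);b2=cent(416,178,437,199,0,140,12)
d=b2-b1;yaw=np.arctan2(d[1],d[0]);print("yaw",np.degrees(yaw),np.linalg.norm(d))
l=cent(185,224,220,253,0,110,12);r3=cent(408,224,441,253,0,110,12)
d=r3-l;print("yaw lines",np.degrees(np.arctan2(d[1],d[0])),np.linalg.norm(d))
r=R.from_euler('z',yaw)
o=ctrl.get_obs();mid=(a+b)/2
print("clamp-frame TCP rel. to middle line",r.inv().apply(o['ee_pos']-mid).round(2), "rel to l/r centre",r.inv().apply(o['ee_pos']-(l+r3)/2).round(2))
print("mid rel l/r",r.inv().apply(mid-(l+r3)/2))
# tip of knob top pixel expected
print(proj(m,[*o['ee_pos'][:2],87]), proj(m,[*o['ee_pos'][:2],40]))
E
```

```text
(313.0, 180.5) 70.0 [562.2 204.5  12. ]
(313.0, 205.4) 83.0 [560.3 189.9  12. ]
(199.5, 188.7) 227.0 [496.7 208.   12. ]
(426.1, 188.7) 223.0 [626.5 191.5  12. ]
yaw -7.271721942457984 130.87136265242634
(201.9, 239.1) 243.0 [491.9 177.7  12. ]
(424.5, 239.1) 236.0 [623.8 160.7  12. ]
yaw lines -7.321590517378813 132.99141704881785
clamp-frame TCP rel. to middle line [  4.41 -18.66  40.13] rel to l/r centre [ 4.25  9.54 40.13]
mid rel l/r [-0.1621026  28.20235984  0.        ]
[322.24454503 282.06359795] [321.04053169 240.2383022 ]
```

```bash
python3 -m inch '[{"xyz":[0,0,0],"rot":[0,0,0]},{"xyz":[0,0,0],"rot":[0,0,0]},{"xyz":[0,0,0],"rot":[0,0,0]},{"xyz":[0,0,0],"rot":[0,0,0]},{"xyz":[0,0,0],"rot":[0,0,0]},{"xyz":[0,0,0],"rot":[0,0,0]}]' 150
python3 -c "
from h import *
m=ctrl.camera_model('wrist');im=ctrl.get_image('wrist');np.save('w4.npy',m)
cv2.imwrite('pics/w4.png',im[:,:,::-1])
go(562.6,174.0,50);print(proj(m,(562.6,174,87)),proj(m,(562.6,174,40)))"
```

```text
t: 5.72
ee_pos: [559.9, 174.5, 51.7]
orientation: [-2.357, -2.077, 0.0]
ft_force: [-0.5, 0.1, -0.6]
width: 36.2
grasp_force: 0.0
t 5.77 pos [559.9 174.5  51.7] tool y angle -0.126 z axis [-0. -0. -1.] w 36.3 F [ 0.   0.2 -0.5] q [ 0.28  0.61  1.81 -0.    0.73  0.41]
shift [-0.2  2.7  1.7]
[328.71694393 283.44713968] [326.57332701 240.69376268]
```

View pics/w4.png

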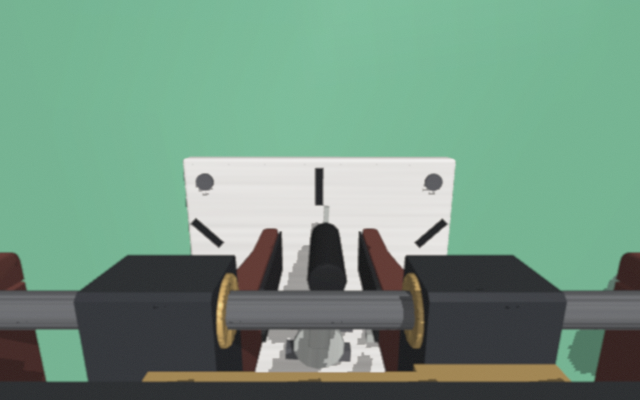

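The knob is at (327,282) and the middle line at u=319, so the lever is about 4 mm short. I'll regrip centred and move the rest.

```bash
python3 -m inch '[{"xyz":[0,2,0],"rot":[0,0,0]},{"xyz":[0,2.7,0],"rot":[0,0,0]},{"xyz":[0,2.7,0],"rot":[0,0,0]},{"xyz":[0,2.7,0],"rot":[0,0,0]},{"xyz":[0,2.7,0],"rot":[0,0,0]},{"xyz":[0,2.7,0],"rot":[0,0,0]},{"xyz":[0,2.7,0],"rot":[0,0,0]},{"xyz":[0,2.7,0],"rot":[0,0,0]}]' 255
python3 -m inch '[{"xyz":[0,-1,0],"rot":[0,0,0]},{"xyz":[0.1,-2,0],"rot":[0,0,0]},{"xyz":[0.1,-3,0],"rot":[0,0,0]},{"xyz":[0.1,-4,0],"rot":[0,0,0]},{"xyz":[0.1,-5,0],"rot":[0,0,0]},{"xyz":[0.1,-5,0],"rot":[0,0,0]},{"xyz":[0.1,-5,0],"rot":[0,0,0]},{"xyz":[0.1,-5,0],"rot":[0,0,0]}]'
cat > lev.py <<'E'
from h import *
m=ctrl.camera_model('wrist');o=ctrl.get_obs();im=ctrl.get_image('wrist')[:,:,::-1];g=im.max(2)
k=((g<90)*255).astype(np.uint8);n,lab,st,c=cv2.connectedComponentsWithStats(k[:290])
L=[]
for i in range(1,n):
    w,h,A=st[i,2:]; 
    if 120<A<400 and st[i,1]<260:
        p=ray(m,*c[i],12);L.append((c[i],p));print("blob",c[i].round(1),st[i],p.round(1))
p=[q[1] for q in L]
if len(p)==3:
    p.sort(key=lambda q:q[0]);l,mid,rr=p;d=rr-l;yaw=np.arctan2(d[1],d[0]);r=R.from_euler('z',yaw)
    P=mid+r.apply([0,-92.7,0]);print("yaw",yaw,"pivot",P[:2],"TCP rel pivot clamp",r.inv().apply(o['ee_pos']-P)[:2],"target",(P+r.apply([0,70,0]))[:2])
go(558.3,174.7,50)
E
python3 lev.py
```

```text
t: 6.43
ee_pos: [562.8, 174.4, 51.7]
orientation: [2.357, 2.077, 0.0]
ft_force: [0.5, -0.9, -0.8]
width: 15.4
grasp_force: 30.0
t: 7.1
ee_pos: [559.3, 175.1, 51.8]
orientation: [2.354, 2.077, 0.004]
ft_force: [6.5, -2.8, -5.4]
width: 15.2
grasp_force: 30.0
blob [319.5 187.4] [317 170   6  36 215] [561.3 196.9  12. ]
blob [207.4 233. ] [193 220  30  27 218] [491.8 177.7  12. ]
blob [431.2 233.5] [417 221  30  26 216] [623.7 160.8  12. ]
yaw -0.12767887585147372 pivot [549.46729399 104.92741417] TCP rel pivot clamp [ 0.83126465 70.80563971] target [558.38055199 174.35762252]
t 7.15 pos [559.3 175.   51.8] tool y angle -0.125 z axis [ 0.003  0.    -1.   ] w 15.2 F [ 5.6 -2.6 -4.6] q [ 0.28  0.61  1.81 -0.    0.72  0.41]
shift [-0.5 -1.   1.8]
```

```bash
python3 -m inch '[{"xyz":[0,-0.5,0],"rot":[0,0,0]},{"xyz":[0,-0.9,0],"rot":[0,0,0]},{"xyz":[0,-0.9,0],"rot":[0,0,0]},{"xyz":[0,-0.9,0],"rot":[0,0,0]}]'
python3 lev.py
python3 -m inch '[{"xyz":[0,0,0],"rot":[0,0,0]},{"xyz":[0,0,0],"rot":[0,0,0]},{"xyz":[0,0,0],"rot":[0,0,0]},{"xyz":[0,0,0],"rot":[0,0,0]},{"xyz":[0,0,0],"rot":[0,0,0]},{"xyz":[0,0,0],"rot":[0,0,0]},{"xyz":[0,0,0],"rot":[0,0,0]}]' 100
python3 -m inch '[{"xyz":[0,0,-20],"rot":[0,0,0]},{"xyz":[0,0,-55],"rot":[0,0,0]},{"xyz":[0,0,-90],"rot":[0,0,0]},{"xyz":[-20,0,-125],"rot":[0,0,0]},{"xyz":[-50,0,-155],"rot":[0,0,0]},{"xyz":[-85,-10,-168],"rot":[0,0,0]},{"xyz":[-115,-20,-168],"rot":[0,0,0]},{"xyz":[-125,-25,-168],"rot":[0,0,0]},{"xyz":[-125,-25,-168],"rot":[0,0,0]},{"xyz":[-125,-25,-168],"rot":[0,0,0]}]' 0
python3 -c "
from h import *
m=ctrl.camera_model('wrist');im=ctrl.get_image('wrist');np.save('w5.npy',m);im=im[:,:,::-1]
cv2.imwrite('pics/w5.png',im);cv2.imwrite('pics/w5c.png',cv2.resize(im[0:240,200:480],None,fx=2.5,fy=2.5,interpolation=cv2.INTER_CUBIC))
go(470.4,39.9,220)
for p in((470.4,39.9,84),(558.4,174.4,87)):print(proj(m,p))"
```

```text
t: 7.48
ee_pos: [558.6, 175.3, 51.8]
orientation: [2.355, 2.077, 0.004]
ft_force: [7.3, -1.0, -5.1]
width: 15.2
grasp_force: 30.0
blob [321.5 187.4] [319 170   6  36 215] [561.6 197.   12. ]
blob [208.9 233.4] [194 220  31  27 220] [491.8 177.6  12. ]
blob [432.5 233.7] [418 221  30  27 216] [623.7 160.7  12. ]
yaw -0.12752862966846112 pivot [549.82574966 105.00857308] TCP rel pivot clamp [-0.27614856 70.82077488] target [558.72857594 174.44011983]
t 7.53 pos [558.5 175.3  51.8] tool y angle -0.125 z axis [ 0.003  0.    -1.   ] w 15.3 F [ 7.2 -1.9 -5.1] q [ 0.28  0.61  1.81 -0.    0.72  0.41]
shift [-0.6 -0.1  1.8]
t: 8.12
ee_pos: [556.8, 175.3, 51.7]
orientation: [-2.357, -2.077, 0.0]
ft_force: [0.9, -0.1, 0.9]
width: 53.5
grasp_force: 0.0
t: 8.95
ee_pos: [516.4, 54.5, 219.6]
orientation: [-2.358, -2.075, -0.0]
ft_force: [0.9, -0.4, 0.3]
width: 87.6
grasp_force: 0.0
t 9.0 pos [516.8  55.  219.5] tool y angle -0.126 z axis [ 0.  0. -1.] w 87.9 F [ 0.5  0.5 -1.1] q [0.08 0.27 1.86 0.   1.   0.21]
shift [-20.9 -44.1  -0.5]
[269.92459325 212.12158106]
[355.6909291   29.65031338]
```

View pics/w5c.png

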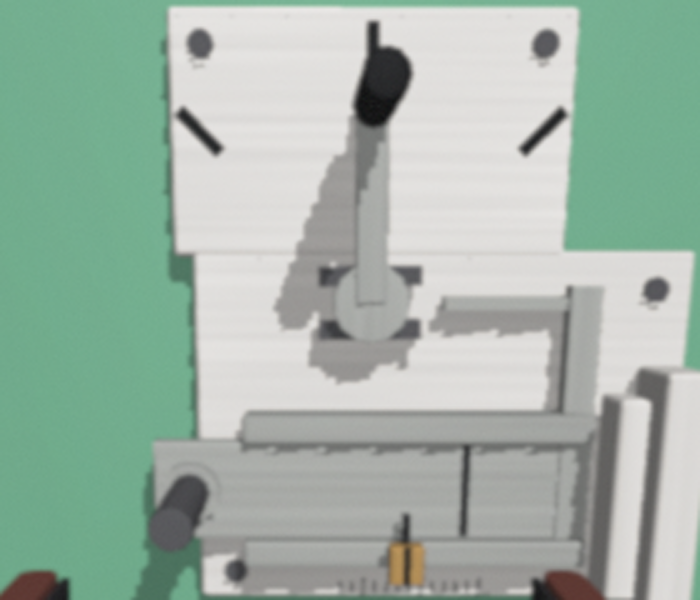

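The lever now lies straight on the middle line: lever at crop u≈372, line at 373. The post top is at crop (170,530). The carriage line is at about (465,490) and the index line at (405,515). Next I'll work out the pull distance.

```bash
cat > gap.py <<'E'
from h import *
def dark(im,m,x0,y0,x1,y1,z,axis):
    "sub-pixel centre of dark line in a box: weighted darkness below the box median"
    g=im[y0:y1,x0:x1].max(2).astype(float);w=np.clip(np.median(g)-25-g,0,None)
    yy,xx=np.mgrid[y0:y1,x0:x1];u,v=(w*xx).sum()/w.sum(),(w*yy).sum()/w.sum()
    return np.array([u,v]),ray(m,u,v,z)
E
python3 - <<'E'
from gap import *
r=R.from_rotvec([0,0,-.1275])
m=np.load('w5.npy',allow_pickle=True).item();im=cv2.imread('pics/w5.png')
pc,c=dark(im,m,378,184,394,208,24,0);pi,i=dark(im,m,357,205,367,214,33,0);pb,b=dark(im,m,358,219,367,232,33,0)
print("w5",pc,pi,pb,r.inv().apply(i-c),r.inv().apply(b-c))
m=np.load('w1.npy',allow_pickle=True).item();im=cv2.imread('pics/w1.png')
pc,c=dark(im,m,355,170,369,194,24,0);pi,i=dark(im,m,334,190,343,199,33,0)
print("w1",pc,pi,r.inv().apply(i-c))
m=ctrl.camera_model("top");im=cv2.imread('pics/top0.png')
pc,c=dark(im,m,294,214,307,227,24,1);pi,i=dark(im,m,301,231,307,237,33,1)
print("top",pc,pi,r.inv().apply(i-c))
m=np.load('w5.npy',allow_pickle=True).item();print("post",ray(m,268,212,84))
E
```

```text
w5 [385.50435432 195.28937547] [361.78473366 210.24876442] [362.42132867 225.10314685] [-24.92788584 -13.3922801    9.        ] [-23.83180411 -29.11053517   9.        ]
w1 [361.14039409 181.54162562] [337.2433121 195.1566879] [-24.65601887 -12.23447594   9.        ]
top [299.80368098 220.52453988] [305.58064516 234.06451613] [-25.13378975 -15.65349659   9.        ]
post [468.7703384   40.21813213  84.        ]
```

```bash
python3 -m inch '[{"xyz":[-10,-20,0],"rot":[0,0,0]},{"xyz":[-21,-45,0],"rot":[0,0,0]},{"xyz":[-21,-45,30],"rot":[0,0,0]},{"xyz":[-21,-45,65],"rot":[0,0,0]},{"xyz":[-21,-45,100],"rot":[0,0,0]},{"xyz":[-21,-45,130],"rot":[0,0,0]},{"xyz":[-21,-45,155],"rot":[0,0,0]},{"xyz":[-21,-45,168],"rot":[0,0,0]},{"xyz":[-21,-45,168],"rot":[0,0,0]},{"xyz":[-21,-45,168],"rot":[0,0,0]}]' 0
python3 -c "
from h import *
go(469,40,51)"
```

```text
t: 9.83
ee_pos: [469.0, 40.2, 50.7]
orientation: [-2.354, -2.078, 0.003]
ft_force: [-0.4, -0.1, -0.1]
width: 87.9
grasp_force: 0.0
t 9.83 pos [469.   40.2  50.7] tool y angle -0.125 z axis [-0.002 -0.    -1.   ] w 87.9 F [-0.4 -0.1 -0.1] q [0.06 0.5  2.06 0.   0.59 0.18]
shift [-0.2  0.  -0.3]
```

```bash
python3 -m inch '[{"xyz":[0,0,0],"rot":[0,0,0]},{"xyz":[0,0,0],"rot":[0,0,0]},{"xyz":[0,0,0],"rot":[0,0,0]},{"xyz":[0,0,0],"rot":[0,0,0]},{"xyz":[0,0,0],"rot":[0,0,0]},{"xyz":[0,0,0],"rot":[0,0,0]},{"xyz":[0,0,0],"rot":[0,0,0]},{"xyz":[0,0,0],"rot":[0,0,0]},{"xyz":[0,0,0],"rot":[0,0,0]},{"xyz":[0,0,0],"rot":[0,0,0]},{"xyz":[0,0,0],"rot":[0,0,0]},{"xyz":[0,0,0],"rot":[0,0,0]}]' 255
python3 -m inch '[{"xyz":[0,0,0],"rot":[0,0,0]},{"xyz":[0,0,0],"rot":[0,0,0]},{"xyz":[0,0,0],"rot":[0,0,0]}]'
python3 -m inch '[{"xyz":[0,-2,0],"rot":[0,0,0]},{"xyz":[0,-5,0],"rot":[0,0,0]},{"xyz":[0,-8,0],"rot":[0,0,0]},{"xyz":[0,-11,0],"rot":[0,0,0]},{"xyz":[0,-14,0],"rot":[0,0,0]},{"xyz":[0,-17,0],"rot":[0,0,0]},{"xyz":[0,-19,0],"rot":[0,0,0]},{"xyz":[0,-21,0],"rot":[0,0,0]},{"xyz":[0,-22,0],"rot":[0,0,0]},{"xyz":[0,-22,0],"rot":[0,0,0]},{"xyz":[0,-22,0],"rot":[0,0,0]},{"xyz":[0,-22,0],"rot":[0,0,0]}]'
python3 -c "
from h import *
im=[ctrl.get_image(n)[:,:,::-1] for n in('top','wrist','scene')]
for n,i in zip('tws',im):cv2.imwrite(f'pics/{n}6.png',i)
z=lambda i:cv2.resize(i,None,fx=5,fy=5,interpolation=cv2.INTER_CUBIC)
cv2.imwrite('pics/c6.png',np.hstack([z(im[0][190:300,265:335]),z(im[2][160:270,305:385])[:,:400]]))
go(444,43.5,51)"
```

```text
t: 10.83
ee_pos: [469.3, 39.2, 51.6]
orientation: [2.357, 2.077, 0.0]
ft_force: [1.6, -0.6, -1.5]
width: 15.6
grasp_force: 30.0
t: 11.08
ee_pos: [469.3, 39.2, 51.7]
orientation: [2.357, 2.077, 0.0]
ft_force: [1.8, -1.2, -1.5]
width: 15.2
grasp_force: 30.0
t: 12.08
ee_pos: [449.0, 41.8, 51.7]
orientation: [2.355, 2.076, 0.004]
ft_force: [7.7, -3.1, -7.8]
width: 15.4
grasp_force: 30.0
t 12.23 pos [449.   41.8  51.7] tool y angle -0.126 z axis [ 0.003 -0.    -1.   ] w 15.8 F [ 7.3 -3.2 -8.3] q [ 0.07  0.47  2.11 -0.    0.56  0.19]
shift [ 1.  -5.2  0.7]
```

View pics/c6.png

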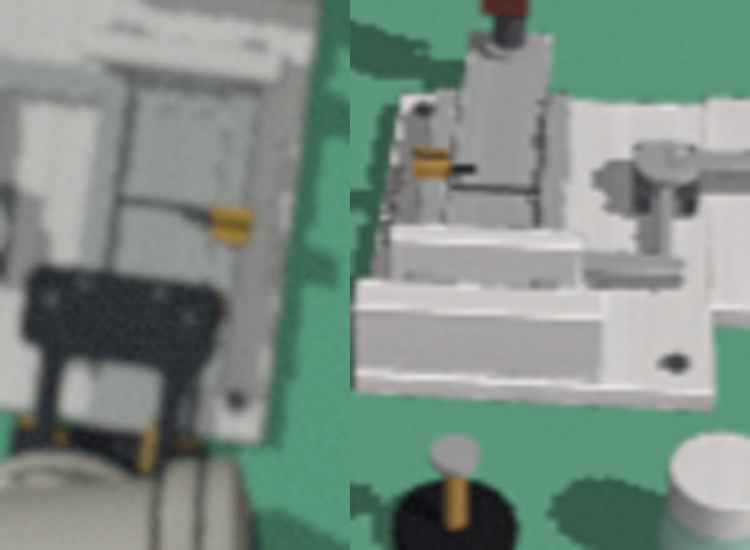

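The top crop shows the carriage line (120–180, ~203) and the index line (185–210, ~215) still a few mm apart. The scene crop agrees, with the carriage line at v≈187 and the index at 169. I'll pull on and measure again.

```bash
python3 -m inch '[{"xyz":[0,-1,0],"rot":[0,0,0]},{"xyz":[0,-2,0],"rot":[0,0,0]},{"xyz":[0,-3,0],"rot":[0,0,0]},{"xyz":[0,-4,0],"rot":[0,0,0]},{"xyz":[0,-4.4,0],"rot":[0,0,0]},{"xyz":[0,-4.4,0],"rot":[0,0,0]},{"xyz":[0,-4.4,0],"rot":[0,0,0]},{"xyz":[0,-4.4,0],"rot":[0,0,0]},{"xyz":[0,-4.4,0],"rot":[0,0,0]}]'
cat > meas.py <<'E'
from gap import *
import sys
go(444,43.5,51)
r=R.from_rotvec([0,0,-.1275]);S,T=ctrl.camera_model('scene'),ctrl.camera_model('top')
av=lambda n:np.mean([ctrl.get_image(n)[:,:,::-1].astype(float) for _ in range(4)],0)
t1,s1=av('top'),av('scene');t0,s0=[cv2.imread(f'pics/{n}0.png').astype(float) for n in('top','scene')]
def prof(im,m,z,X0,ys):
    "darkness-weighted clamp x of a line near X0, sampled along clamp x at given clamp y (origin at O)"
    xs=np.arange(-5,5.01,.25);out=[]
    for y in ys:
        p=O+r.apply(np.c_[X0+xs,np.full(xs.size,y),np.full(xs.size,z)])
        q=np.array([proj(m,a) for a in p],np.float32)
        v=cv2.remap(im.max(2).astype(np.float32),q[None,:,0],q[None,:,1],cv2.INTER_LINEAR)[0]
        base=np.interp(xs,[xs[0],xs[-1]],[v[:4].mean(),v[-4:].mean()]);w=np.clip(base-v-8,0,None);out.append(X0+(w*xs).sum()/(w.sum()+1e-9))
    return np.round(out,2)
post=np.array([469.3,39.6,0]);O=post-r.apply([-102,-30,0])
yc=[-34,-30,-26,-22,-18]
X=float(sys.argv[1])
for n,m,a,b in(('top',T,t0,t1),('scene',S,s0,s1)):
    print(n,"line start",prof(a,m,24,float(sys.argv[2]),yc),"line now",prof(b,m,24,X,yc),"index z33 y",prof(a,m,33,X,[-52,-48,-45,-43]),prof(b,m,33,X,[-52,-48,-45,-43]))
cv2.imwrite('pics/s7.png',s1);cv2.imwrite('pics/t7.png',t1)
E
python3 - <<'E'
from h import *
r=R.from_rotvec([0,0,-.1275]);O=np.array([469.3,39.6,0])-r.apply([-102,-30,0])
for n,P in(('top',[(299.8,220.5,24),(305.6,234.1,33)]),('scene',[(334,203.6,24),(328,193.8,33)])):
  m=ctrl.camera_model(n)
  for p in P:print(n,r.inv().apply(ray(m,*p)-O).round(1))
E
```

```text
t: 12.98
ee_pos: [444.9, 42.4, 51.7]
orientation: [2.355, 2.076, 0.004]
ft_force: [7.6, -2.4, -9.5]
width: 15.6
grasp_force: 30.0
top [ 10.  -30.9  24. ]
top [-15.3 -46.6  33. ]
scene [ 10.  -26.6  24. ]
scene [-12.2 -41.1  33. ]
```

```bash
python3 meas.py -15 10; python3 -c "
import cv2,numpy as np
z=lambda i:cv2.resize(i,None,fx=10,fy=10,interpolation=cv2.INTER_CUBIC)
s=cv2.imread('pics/s7.png');t=cv2.imread('pics/t7.png')
cv2.imwrite('pics/c7.png',np.hstack([z(t[215:250,285:320]),z(s[180:215,315:350])]))"
```

```text
t 12.98 pos [444.9  42.4  51.7] tool y angle -0.126 z axis [ 0.004 -0.    -1.   ] w 15.6 F [ 7.6 -2.4 -9.5] q [ 0.07  0.47  2.11 -0.    0.55  0.2 ]
shift [ 1.  -1.   0.7]
top line start [9.93 9.98 9.91 9.83 9.87] line now [-14.66 -14.95 -14.72 -14.59 -14.82] index z33 y [-14.39 -15.16 -15.02 -14.76] [-14.41 -15.14 -15.18 -14.91]
scene line start [8.87 8.89 8.7  8.9  9.29] line now [-15.96 -16.18 -15.8  -15.47 -15.6 ] index z33 y [-15.   -14.05 -14.23 -14.35] [-15.   -14.17 -14.24 -14.38][ WARN:0@3.770] global loadsave.cpp:1063 imwrite_ Unsupported depth image for selected encoder is fallbacked to CV_8U.
```

View pics/c7.png

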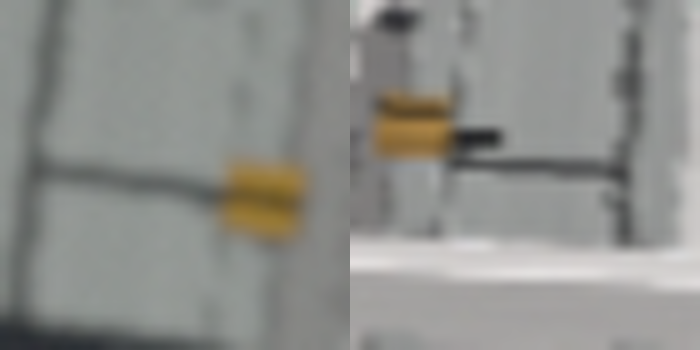

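```bash
python3 -m inch '[{"xyz":[0,-0.3,0],"rot":[0,0,0]},{"xyz":[0,-0.3,0],"rot":[0,0,0]},{"xyz":[0,-0.3,0],"rot":[0,0,0]},{"xyz":[0,-0.3,0],"rot":[0,0,0]},{"xyz":[0,-0.3,0],"rot":[0,0,0]},{"xyz":[0,-0.3,0],"rot":[0,0,0]}]'
cat >> meas.py <<'E'
for n in('w1','w5'):
    m=np.load(n+'.npy',allow_pickle=True).item();im=cv2.imread(f'pics/{n}.png').astype(float)
    print(n,prof(im,m,24,10,yc),prof(im,m,33,-15,[-56,-54,-52,-50,-48,-46,-45,-44,-43,-42]))
print(prof(t1,T,33,-15,[-56,-54,-52,-50,-48,-46,-45,-44,-43,-42]))
E
python3 meas.py -15 10
```

```text
t: 13.88
ee_pos: [444.7, 42.4, 51.7]
orientation: [2.355, 2.076, 0.005]
ft_force: [8.0, -3.7, -9.3]
width: 15.1
grasp_force: 30.0
t 13.88 pos [444.7  42.4  51.7] tool y angle -0.126 z axis [ 0.004 -0.    -1.   ] w 15.1 F [ 8.  -3.7 -9.3] q [ 0.07  0.47  2.12 -0.    0.55  0.2 ]
shift [ 1.  -0.8  0.7]
top line start [9.93 9.98 9.91 9.83 9.87] line now [-14.78 -15.11 -15.03 -14.82 -14.91] index z33 y [-14.39 -15.16 -15.02 -14.76] [-14.43 -15.15 -15.19 -14.9 ]
scene line start [8.87 8.89 8.7  8.9  9.29] line now [-15.95 -16.18 -16.35 -15.58 -15.62] index z33 y [-15.   -14.05 -14.23 -14.35] [-15.   -14.16 -14.25 -14.37]
w1 [9.29 9.24 9.31 9.32 9.33] [-14.86 -14.9  -14.9  -15.03 -15.77 -15.81 -15.78 -15.65 -15.49 -15.36]
w5 [9.35 9.43 9.34 9.36 9.4 ] [-14.39 -14.44 -14.44 -14.8  -15.71 -15.7  -15.8  -15.82 -15.66 -15.45]
[-14.41 -14.33 -14.43 -14.78 -15.15 -15.24 -15.19 -15.07 -14.9  -14.75][ WARN:0@3.936] global loadsave.cpp:1063 imwrite_ Unsupported depth image for selected encoder is fallbacked to CV_8U.
```

```bash
cat >> meas.py <<'E'
print('--brass')
ys=[-57,-56,-55,-54,-53,-52]
for n,im,m in(('top0',t0,T),('top',t1,T),('scene',s1,S),*[(k,cv2.imread(f'pics/{k}.png').astype(float),np.load(k+'.npy',allow_pickle=True).item()) for k in('w1','w5')]):
    print(n,prof(im,m,33,-14.5,ys),prof(im,m,24,10,yc).mean().round(2))
E
python3 meas.py -15 10 2>/dev/null| sed -n '/brass/,$p'
python3 -c "
import cv2,numpy as np
a=cv2.imread('pics/w5.png')[180:245,335:400];b=cv2.imread('pics/w1.png')[165:230,310:375]
cv2.imwrite('pics/c8.png',cv2.resize(np.hstack([a,b]),None,fx=6,fy=6,interpolation=cv2.INTER_NEAREST))"
```

```text
--brass
top0 [-14.4  -14.29 -14.21 -14.25 -14.35 -14.39] 9.9
top [-14.42 -14.39 -14.38 -14.29 -14.28 -14.38] 10.0
scene [-14.5 -14.5 -14.5 -14.5 -14.5 -14.5] 8.33
w1 [-14.86 -14.88 -14.89 -14.92 -14.92 -14.92] 9.3
w5 [-14.38 -14.41 -14.43 -14.46 -14.47 -14.45] 9.38
```

View pics/c8.png

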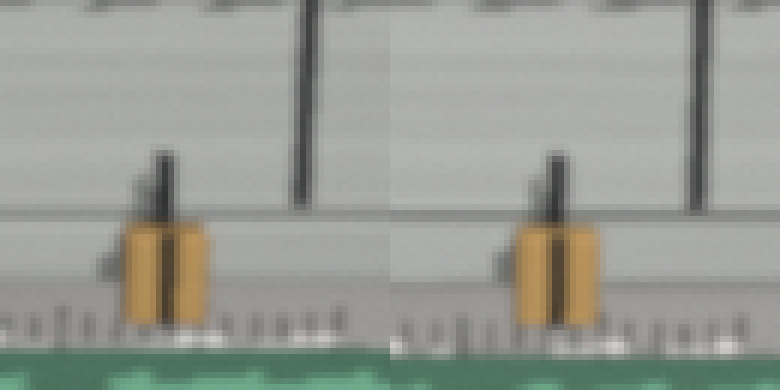

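The zoom shows the index pointer has a shadow on its -x side, and that biased my estimate. The line on the brass itself is clean, at a pull of about 24.15 mm, so I'm about 0.6 mm too far. I'll ease back.

```bash
python3 -m inch '[{"xyz":[0,0.3,0],"rot":[0,0,0]},{"xyz":[0,0.6,0],"rot":[0,0,0]},{"xyz":[0,0.6,0],"rot":[0,0,0]},{"xyz":[0,0.6,0],"rot":[0,0,0]},{"xyz":[0,0.6,0],"rot":[0,0,0]},{"xyz":[0,0.6,0],"rot":[0,0,0]},{"xyz":[0,0.6,0],"rot":[0,0,0]}]'
python3 meas.py -14.5 10 2>/dev/null|sed -n '1,3p'; python3 meas.py -14.5 10 2>/dev/null|sed -n '1,3p'
```

```text
t: 15.27
ee_pos: [445.2, 42.3, 51.7]
orientation: [2.355, 2.076, 0.004]
ft_force: [7.2, -2.9, -10.3]
width: 15.2
grasp_force: 30.0
t 15.27 pos [445.2  42.3  51.7] tool y angle -0.126 z axis [ 0.004 -0.    -1.   ] w 15.2 F [  7.2  -2.9 -10.3] q [ 0.07  0.47  2.11 -0.    0.55  0.19]
shift [ 1.  -1.4  0.7]
top line start [9.93 9.98 9.91 9.83 9.87] line now [-14.56 -14.5  -14.31 -14.35 -14.54] index z33 y [-14.39 -15.11 -14.89 -14.6 ] [-14.39 -14.95 -14.8  -14.53]
t 15.67 pos [445.2  42.3  51.7] tool y angle -0.126 z axis [ 0.004 -0.    -1.   ] w 15.4 F [ 7.4 -2.8 -9.7] q [ 0.07  0.47  2.11 -0.    0.55  0.19]
shift [ 1.  -1.3  0.7]
top line start [9.93 9.98 9.91 9.83 9.87] line now [-14.5  -14.51 -14.29 -14.38 -14.52] index z33 y [-14.39 -15.11 -14.89 -14.6 ] [-14.4  -14.94 -14.83 -14.55]
```

```bash
python3 -c "
from workcell import ctrl
print(ctrl.close_job())"
```

```text
the job is handed in; nothing more can be done
None
```

I handed the job in with the lever on its middle line and the gripper still holding the carriage about 24.2 mm out, its black line within about 0.1 mm of the index line in the top camera; the arm touched only the lever knob and the pull post.

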